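# Turn the washed bristle brush over with the tipping drying tray

## Robot

A 7-joint arm with a two-finger parallel gripper is mounted at the origin on the work surface. World frame = base frame: x ahead of the robot, y to its left, z up, the work surface at z = 0. Lengths are in m, angles in rad, forces in N, time in s.
With the tool pointing down it reaches from about 0.425 to 0.825 m from the base axis. Payload 3.6 kg.
Tool frame: the origin (TCP) lies where the fingers leave the gripper's body, on its centre line; the fingertips stand 73 mm ahead of it and the grasp point (between the pads) lies 54 mm ahead of it; z points along the fingers, y is the line along which they close (so a half turn about z gives the same grasp; the last joint's range is limited). The gripper opens to 85 mm and grips with 20 to 120 N. Pads are 22 mm wide; open, the fingers measure 114 mm over their backs; the gripper's body (76 mm by 85 mm) begins 54 mm behind the grasp point. The pads swing forward as they close: fully open they stand 13 mm farther back than shut.
Start: joints at [-0.026, 0.615, -0.013, 1.423, 0.008, 1.103, -0.04], TCP at [0.65, 0, 0.304] pointing down, gripper open.
Joint ranges: [-3.12, 3.12], [-0.3, 2.06], [-1.34, 1.32], [0.26, 2.42], [-1.36, 4.5], [0.01, 1.98], [-2.84, 2.84]. Speed limits (rad/s): [2.79, 2.79, 3.14, 3.14, 3.14, 3.14, 3.14].

## Interface

Orientations are given as a unit quaternion [x, y, z, w].
In Python, from station import arm, snapshot, camera_info, ticket gives the robot as it stands. Calls block until the motion is done:
- arm.movep(position, orientation): joint-space move of the TCP to a pose.
- arm.line_to(position, velocity=0.15, ori=None): straight line of the TCP; ori=None keeps the orientation; velocity is the mean speed in m/s.
- arm.move_j(angles): joint-space move.
- arm.move_gripper(opening, effort=None): opening from 0.0 (shut) to 1.0 (fully open); effort is the grip in N (None keeps the last); returns when the fingers have stopped.
- arm.pause(seconds).
- arm.ik(position, orientation): joint angles nearest the present ones, or None.
- snapshot(name): name is "scene" or "side" or "wrist"; returns the picture (384x512x3 uint8, blue, green, red); there is no depth.
- camera_info(name): a dict with "fx", "fy", "cx", "cy" (pixels), "R" (3x3) and "t" (3): a world point X has camera coordinates R X + t; the wrist camera has in their place "T_tool_cam" (4x4, takes a point from camera to tool coordinates, whose origin is the TCP and whose axes are the flange's). Camera axes: x right, y down, z forward; pixel columns grow to the right and rows downward; lengths in m; the calibration is good to about 2 mm. A picture is of the moment at which its call begins: read the wrist's pose just before it. camera_info takes no time and is no camera call.
A pose or a line that the arm cannot do raises arm.MotionError and nothing moves.
- ticket.finish_job(): hands the job in; it is judged then, once.
Readings, each from a call of its own:
- arm.read_time(): time.
- arm.read_joint_positions(): joint angles.
- arm.read_dq(): joint speeds.
- arm.read_effort(): joint torques, N m.
- arm.read_tool_pos(): TCP position.
- arm.read_eef_rot(): TCP orientation.
- arm.read_ft_force(): force on the tool from outside, world axes, zero at the start.
- arm.read_wrist_torque(): the same for the moment, N m.
- arm.read_opening(): opening from 0.0 (shut) to 1.0 (fully open).
- arm.read_finger_force(): force on a finger pad.
Only numpy, scipy, OpenCV 4.12 (cv2) and the standard library are available. Lean on these libraries where they do the work, as an engineer would, in place of code of your own. Each camera call takes 0.05 s, during which the arm holds its last target. There are 200 camera calls.

## Task

The washed oval beechwood brush lies on its back, bristles up, in the hinged half of the drying tray. Swing that half up and over by its handle bar so that the brush slides down and tumbles bristles-down into the fixed draining half, then fold the hinged half all the way back down flat and let go of it. Do not touch the brush itself with the arm or gripper, and leave the other things on the table where they are.

Things in the scene. Friction and masses are not known exactly. Their poses are not given: they have to be found in the camera images.
- tray: Aluminium drying tray, fixed to the table. Origin: on the table surface under the middle of the hinge line. x runs along the hinge, y points from the hinge into the fixed draining half (robot's left, within 0.4 rad), z up. The hinge axis lies 35 mm above the table, level with the floors of both halves. Hinged half: y 0 to -151 mm, 180 mm wide, 4 mm plate, walls 18 mm at the sides, 14 mm at the free end.
- pan (a point): Middle of the fixed draining half's floor, 35 mm above the table, at tray y = +83 mm. The floor has dark drain slots and runs from y 0 to +160 mm and x -95 to +95 mm; walls on three sides (none at the hinge) rise to 70 mm above the table.
- rib (a point): Middle of the top of the steel rib across the fixed half's floor, parallel to the hinge and 29 mm from it; 14 mm high above the floor, 4 mm thick. It catches the edge of the sliding brush, so that the brush stands up with the hinged half and trips over it.
- leaf (a joint): Angle of the hinged half in rad: 0 folded flat (its start), growing as its free end is raised up and over towards the fixed half; 1.57 upright, stop at 2.3. The hinge is stiff and stays about where it is left; moving it takes about 5 N at the bar. The brush starts to slide at about 0.5 to 0.8 and tumbles over the rib at about 1.9 to 2.1.
- bar (a point): Middle of the hinged half's handle bar: round steel, 12 mm thick, parallel to the hinge, 197 mm from its axis (a circle of that radius), 110 mm long between two 10 mm rods that carry it. 40 mm of open space between bar and end wall; free below. Flat, it is at tray y = -197 mm, 35 mm above the table. Can be pinched from above, across the bar; it turns in the fingers as the half swings.
- brush: The loose oval beechwood bristle brush, about 0.13 kg, 140 mm long (its x), 80 mm wide (y), 32 mm thick: a wooden back 14 mm thick and dark bristles 18 mm long over a field 130 by 70 mm. Origin: centre of the outer face of the wooden back; z points out through the bristles (up at the start). It starts near the middle of the hinged half, its length roughly along the hinge.
- slicker: Bystander: coral slicker brush lying flat, about 225 mm long and 70 mm wide, 30 mm high; origin under the middle of its length, on the robot's side of the tray.
- comb: Bystander: steel comb 190 mm long, 6 mm thick, lying flat on the far side of the tray; origin at its middle.
- canister: Bystander: closed white ceramic canister, 106 mm across, 136 mm high, beyond the tray; origin under its centre.
- dispenser: Bystander: white plastic treat dispenser with a grey press button on top, 150 by 140 mm, 196 mm high; origin under its centre.
- shampoo: Bystander: clear plastic bottle 64 mm across and 190 mm high; origin under its centre.
- bowl: Bystander: steel bowl 140 mm across, 50 mm high; origin under its centre.
- tin: Bystander: round flat aluminium tin 80 mm across, 42 mm high; origin under its centre.

How it is judged:
By the outcome, as a careful person would: the job done as asked, in the order asked, and still so for the second after the job is handed in, with the robot touching nothing.
It also fails if it takes over 51 s, if anything falls off the work surface, if the arm or the gripper's body presses on something with over 40 N, if the wrist force passes 120 N, or if a joint passes its speed limit or range.

## Working session

There is one attempt and no reset: what is moved stays moved. The work goes in short steps, each a Python script; the robot and the scene stay as the last script left them, time stands still between calls to the robot, and variables do not carry over. Pictures are saved under pics/ and viewed, at most 10 in all, crops included, and the job is handed in when it is done.

```bash
mkdir -p pics; ls
python3 - <<'E'
from station import arm,snapshot,camera_info
import cv2,numpy as np
for n in("scene","side"):
    cv2.imwrite(f"pics/{n}0.png",snapshot(n)); c=camera_info(n); print(n,c)
print(camera_info("wrist"),arm.read_eef_rot(),arm.read_time())
E
```

```text
pics
scene {'fx': 443.93449201129783, 'fy': 443.93449201129783, 'cx': 259.04212587029684, 'cy': 192.36686610888546, 'R': array([[ 0.90288608,  0.42970225, -0.01235708],
       [ 0.26077206, -0.57033136, -0.77892238],
       [-0.34175233,  0.70005579, -0.62699859]]), 't': array([-0.56387454, -0.06677516,  1.61204549])}
side {'fx': 384.80224293606705, 'fy': 384.80224293606705, 'cx': 251.39557556298698, 'cy': 192.23946711897986, 'R': array([[ 0.86868579, -0.49494443,  0.02037196],
       [-0.30404713, -0.56520326, -0.76687719],
       [ 0.39107589,  0.65998128, -0.64147047]]), 't': array([-0.4468159 ,  0.27025144,  1.07633315])}
{'fx': 340.3985066427736, 'fy': 340.3985066427736, 'cx': 257.86796209109673, 'cy': 184.96790785161969, 'T_tool_cam': array([[-1.37741149e-05, -9.61452246e-01, -2.74971961e-01,
         6.87972131e-02],
       [ 9.99999960e-01,  6.45789533e-05, -2.75896109e-04,
        -7.21692926e-04],
       [ 2.83018335e-04, -2.74971953e-01,  9.61452206e-01,
        -7.00674575e-02],
       [ 0.00000000e+00,  0.00000000e+00,  0.00000000e+00,
         1.00000000e+00]])} [ 0.70707962  0.70713299 -0.00083616 -0.00080289] 0.1
```

View pics/scene0.png

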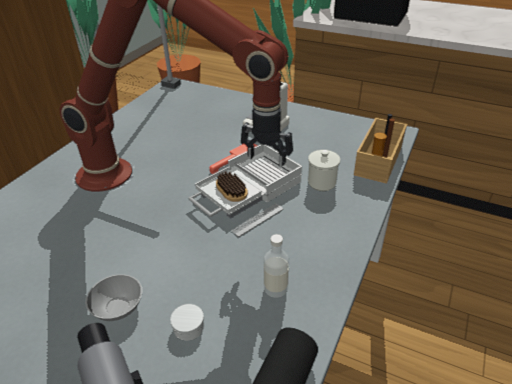

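View pics/side0.png

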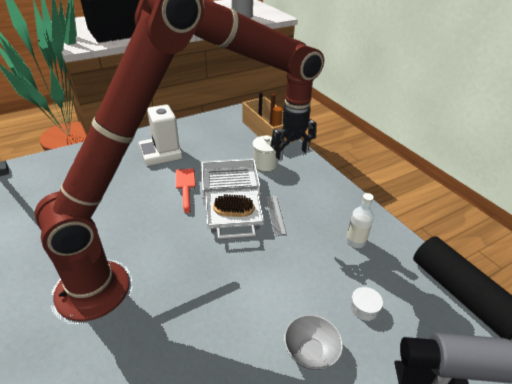

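The scene view shows the tray centred near (247,180) with its bar at about (205,208). In the side view the bar is near (237,233) and the brush near (235,205). I'll enlarge both.

Run:
```python
import cv2,numpy as np
a=cv2.imread("pics/scene0.png")[130:250,175:315]; b=cv2.imread("pics/side0.png")[145:250,165:305]
a=cv2.resize(a,None,fx=5,fy=5,interpolation=cv2.INTER_CUBIC)[:, :400+300]
b=cv2.resize(b,None,fx=5,fy=5,interpolation=cv2.INTER_CUBIC)
cv2.imwrite("pics/a.png",a);cv2.imwrite("pics/b.png",b);print(a.shape,b.shape)
```

```text
(600, 700, 3) (525, 700, 3)
```

View pics/a.png

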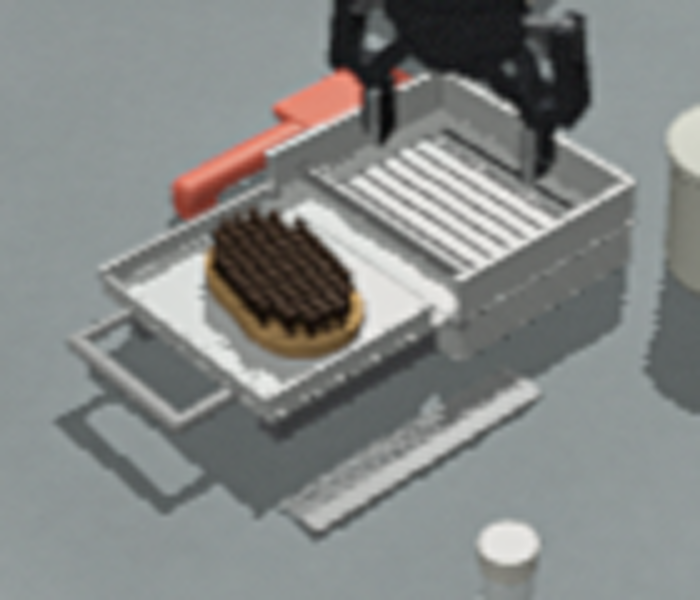

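View pics/b.png

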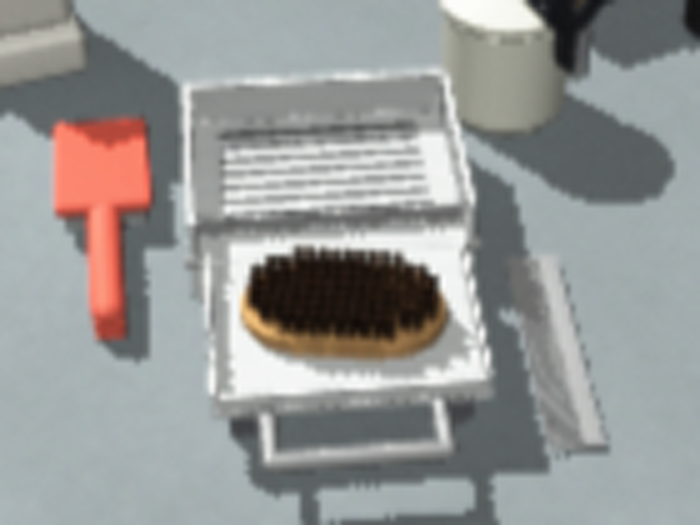

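The scene crop shows bar ends at about (72,343) and (180,418). The side crop shows them at about (268,459) and (450,453). I'll triangulate these together with the fixed half's top corners.

```bash
cat > h.py <<'E'
import numpy as np
from station import arm,snapshot,camera_info
def ray(n,uv):
    c=camera_info(n);R,t=c["R"],c["t"]
    d=R.T@np.array([(uv[0]-c["cx"])/c["fx"],(uv[1]-c["cy"])/c["fy"],1]);return -R.T@t,d
def onz(n,uv,z):
    o,d=ray(n,uv);return o+d*(z-o[2])/d[2]
def tri(u,v):
    o,d=ray("scene",u);p,e=ray("side",v)
    s=np.linalg.lstsq(np.c_[d,-e],p-o,rcond=None)[0];return (o+d*s[0]+p+e*s[1])/2
A=lambda x,y:(175+x/5,130+y/5)
B=lambda x,y:(165+x/5,145+y/5)
E
python3 - <<'E'
from h import *
np.set_printoptions(precision=4,suppress=True)
for n,a,b,z in[("barR",A(74,343),B(268,459),.037),("barF",A(181,419),B(450,453),.037),("cornF",A(632,182),B(447,72),.07),("cornR",A(443,75),B(184,85),.07),("freeR",A(103,272),B(213,408),.049),("freeF",A(268,395),B(490,388),.049)]:
    print(n,tri(a,b),onz("scene",a,z),onz("side",b,z))
E
```

```text
barR [ 0.3854 -0.0203  0.0333] [ 0.3886 -0.0253  0.037 ] [ 0.3843 -0.0222  0.037 ]
barF [ 0.4888 -0.0637  0.0341] [ 0.4893 -0.0607  0.037 ] [ 0.4856 -0.0716  0.037 ]
cornF [0.6671 0.2483 0.0683] [0.6675 0.2477 0.07  ] [0.6652 0.2447 0.07  ]
cornR [0.4872 0.3305 0.0618] [0.4934 0.3162 0.07  ] [0.4837 0.3223 0.07  ]
freeR [0.3723 0.0346 0.0428] [0.3752 0.034  0.049 ] [0.3686 0.0231 0.049 ]
freeF [ 0.5347 -0.0345  0.0458] [ 0.5348 -0.03    0.049 ] [ 0.5304 -0.0444  0.049 ]
```

```bash
cat >> h.py <<'E'
from scipy.spatial.transform import Rotation as Ro
YAW=-0.397
def frame(yaw=None):
    yaw=YAW if yaw is None else yaw
    return np.array([np.cos(yaw),np.sin(yaw),0]),np.array([-np.sin(yaw),np.cos(yaw),0])
def quat(yaw=None):
    ex,ey=frame(yaw);z=np.array([0,0,-1.]);return Ro.from_matrix(np.c_[np.cross(ey,z),ey,z]).as_quat()
E
python3 - <<'E'
from h import *
import cv2
bar=np.array([.437,-.043,.035]);q=quat()
for h in(.054,.16): print(arm.ik(bar+[0,0,h],q))
arm.movep(bar+[0,0,.16],q)
arm.move_gripper(.42,30)
p=arm.read_tool_pos();r=arm.read_eef_rot();cv2.imwrite("pics/w1.png",snapshot("wrist"))
np.savez("w1",p=p,r=r);print(p,r,arm.read_joint_positions(),arm.read_time())
E
```

```text
[ 0.15212999  0.6848389  -0.1523353   2.20731371  0.36497286  0.27228082
  0.85494134]
[ 0.25320029  0.47846651 -0.28667078  2.12909699  0.24579156  0.56455489
  0.96220349]
[ 0.43713643 -0.04296011  0.19500457] [1.97219886e-01 9.80359277e-01 5.06036693e-06 6.36097327e-05] [ 0.25312474  0.47855835 -0.28663618  2.12895163  0.24577596  0.56462005
  0.96213234] 1.6417
```

View pics/w1.png

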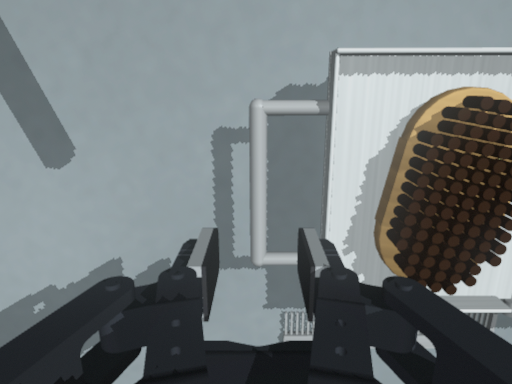

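The bar runs from (258,105) to (259,258), vertical in the picture and between the fingers. I'll refine its position on the z=0.035 plane, then pinch it.

Run:
```python
from h import *
d=np.load("w1.npz");c=camera_info("wrist");T=c["T_tool_cam"];R=Ro.from_quat(d["r"]).as_matrix()
def g(u,v,z):
    o=d["p"]+R@T[:3,3];e=R@T[:3,:3]@[(u-c["cx"])/c["fx"],(v-c["cy"])/c["fy"],1];return o+e*(z-o[2])/e[2]
a,b=g(257.5,105,.037),g(259,258,.037);m=(a+b)/2;v=a-b
if v[0]<0:v=-v
yaw=np.arctan2(v[1],v[0]);print(a,b,m,yaw,np.linalg.norm(v))
yaw=YAW+.6*(yaw-YAW)
m[2]=.035;q=quat(yaw);ex,ey=frame(yaw);H=m+.197*ey
np.savez("fit",H=H,yaw=yaw);print(H)
f0=arm.read_ft_force()
arm.movep(m+[0,0,.10],q);arm.line_to(m+[0,0,.054],.1)
print(arm.read_ft_force()-f0)
arm.move_gripper(0.,30)
print(arm.read_opening(),arm.read_finger_force(),arm.read_ft_force(),arm.read_tool_pos(),arm.read_time())
# feasibility of the arc
for t in np.linspace(0,2.25,10): print(round(t,2),arm.ik(H-.197*np.cos(t)*ey+[0,0,.054+.197*np.sin(t)],q))
```

```text
[ 0.38204172 -0.02136992  0.037     ] [ 0.48451291 -0.06316714  0.037     ] [ 0.43327731 -0.04226853  0.037     ] -0.3872916095844184 0.11066774929802431
[0.50838847 0.13985042 0.035     ]
[-0.94056335  0.00395073  1.19957561]
0.1271242474998616 29.486355185508728 [-0.52298196  0.81788539  5.34115177] [ 0.43402543 -0.04180631  0.08980424] 2.9333
0.0 [ 0.14705423  0.68239166 -0.14657032  2.21752385  0.36174556  0.26328027
  0.86231227]
0.25 [ 0.19087337  0.58424205 -0.22619983  2.18404881  0.32040689  0.40363894
  0.88464012]
0.5 [ 0.2037186   0.50506489 -0.29383005  2.13039789  0.27546012  0.54127429
  0.88680942]
0.75 [ 0.18260098  0.45120638 -0.3419725   2.0616582   0.23904611  0.66566228
  0.86283667]
1.0 [ 0.13168098  0.42587544 -0.37114962  1.98320831  0.21687293  0.77026157
  0.81384832]
1.25 [ 0.05759462  0.42850094 -0.38207619  1.90026107  0.20748138  0.85118062
  0.74893934]
1.5 [-0.03261377  0.45518128 -0.37338688  1.81768449  0.2050923   0.90660036
  0.68113144]
1.75 [-0.1311462   0.50036112 -0.34435126  1.739939    0.20248553  0.93622116
  0.62249784]
2.0 [-0.22905742  0.55869368 -0.29840464  1.67104438  0.19405145  0.94100989
  0.58019366]
2.25 [-0.31738769  0.62585076 -0.24367563  1.61454345  0.17817257  0.92306121
  0.55516774]
```

```bash
cat >> h.py <<'E'
def swing(ts,v,lim=40):
    d=np.load("fit.npz");H=d["H"];yaw=float(d["yaw"]);q=quat(yaw);_,ey=frame(yaw);out=[]
    for t in ts:
        arm.line_to(H-.197*np.cos(t)*ey+[0,0,.054+.197*np.sin(t)],v,q)
        f=arm.read_ft_force();out.append((round(t,2),np.round([f@ey,f[2]],1).tolist(),round(arm.read_opening(),3)))
        if np.linalg.norm(f)>lim: print("STOP");break
    print(out,arm.read_time())
E
python3 - <<'E'
from h import *
import cv2
swing(np.linspace(0.18,1.8,10),.08); swing([1.9,2.0,2.08,2.15],.04); arm.pause(.7)
a=snapshot("scene")[110:240,165:315];b=snapshot("side")[130:260,165:305]
z=lambda i:cv2.resize(i,(400,360),interpolation=cv2.INTER_CUBIC)
cv2.imwrite("pics/up.png",np.hstack([z(a),z(b)]))
E
```

```text
[(np.float64(0.18), [2.4, -0.4], 0.126), (np.float64(0.36), [1.7, -1.4], 0.125), (np.float64(0.54), [-3.7, 2.3], 0.128), (np.float64(0.72), [-5.5, 5.4], 0.128), (np.float64(0.9), [-8.9, 10.8], 0.128), (np.float64(1.08), [-12.4, 18.4], 0.124), (np.float64(1.26), [-9.6, 23.7], 0.128), (np.float64(1.44), [-2.7, 19.2], 0.127), (np.float64(1.62), [-0.8, 11.8], 0.127), (np.float64(1.8), [2.0, 5.1], 0.127)] 8.85
[(1.9, [0.6, 6.3], 0.126), (2.0, [1.1, 3.8], 0.126), (2.08, [1.4, 2.4], 0.126), (2.15, [2.0, 2.3], 0.12)] 11.1667
```

View pics/up.png

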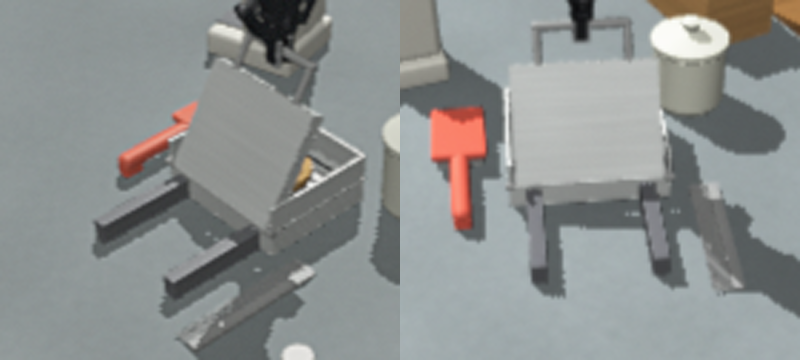

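The leaf is well past upright, and wood shows inside the fixed half near (303,172). I'll nudge a little further, then bring the leaf back to about 1.5 and look from there, while a retry is still possible.

Run:
```python
from h import *
import cv2
swing([2.23],.04); arm.pause(.7); swing([2.1,1.95,1.8,1.65,1.5,1.35],.08)
a=snapshot("scene")[110:240,165:315];b=snapshot("side")[130:260,165:305]
z=lambda i:cv2.resize(i,(400,360),interpolation=cv2.INTER_CUBIC)
cv2.imwrite("pics/up2.png",np.hstack([z(a),z(b)]))
```

```text
[(2.23, [1.9, 1.2], 0.123)] 12.5083
[(2.1, [0.3, 1.8], 0.125), (1.95, [0.3, 2.7], 0.127), (1.8, [1.0, 5.4], 0.128), (1.65, [0.6, 7.1], 0.124), (1.5, [-0.3, 7.8], 0.123), (1.35, [-1.4, 3.8], 0.123)] 16.2583
```

View pics/up2.png

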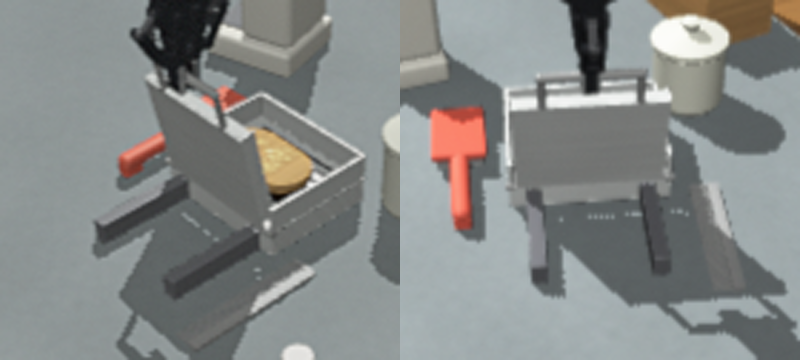

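The brush lies in the pan with its wood side up, i.e. bristles down, at about (285,160). Next I'll fold the leaf down, release it and back off.

Run:
```python
from h import *
import cv2
swing([1.2,1.05,.9,.75,.6,.45,.3,.15,.05,0],.09); swing([-.015],.03)
p0=arm.read_tool_pos();arm.move_gripper(.42)
arm.line_to(p0+[0,0,.09],.08);arm.line_to(p0+[0,0,.22],.2);arm.pause(.3)
a=snapshot("scene")[120:240,175:315];b=snapshot("side")[140:250,165:305]
z=lambda i:cv2.resize(i,(400,360),interpolation=cv2.INTER_CUBIC)
cv2.imwrite("pics/end.png",np.hstack([z(a),z(b)]));print(p0,arm.read_tool_pos(),arm.read_ft_force(),arm.read_time())
```

```text
[(1.2, [-0.5, 1.2], 0.126), (1.05, [-0.0, -1.4], 0.129), (0.9, [0.2, -4.3], 0.126), (0.75, [1.6, -4.2], 0.126), (0.6, [1.1, -3.5], 0.121), (0.45, [1.8, -3.6], 0.121), (0.3, [3.3, -3.7], 0.126), (0.15, [4.0, -3.1], 0.123), (0.05, [2.8, -2.9], 0.126), (0, [4.7, 4.0], 0.128)] 20.7833
[(-0.01, [2.6, 25.8], 0.125)] 21.0333
[ 0.43308414 -0.04136046  0.08771825] [ 0.43297638 -0.04131827  0.30726645] [ 0.57464275  0.35009342 -0.17726051] 23.9
```

View pics/end.png

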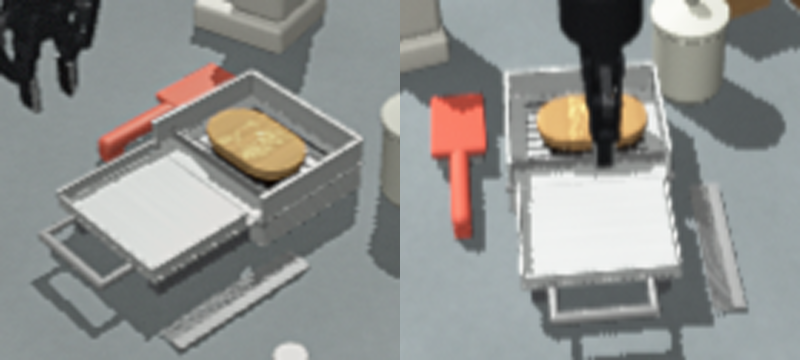

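The leaf lies flat and empty. The brush rests wood side up in the middle of the fixed half at about (257,143), and the bystanders look unmoved. The arm is clear, so I'll hand in.

```bash
python3 -c "
from station import ticket
print(ticket.finish_job())"
```

```text
the job is handed in; nothing more can be done
None
```

The brush was tipped bristles-down into the draining half, and the hinged half is folded back flat and released. I handed the job in with the arm clear, about 24 s in of the 51 s allowed; no verdict came back.

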